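# Walk the heavy bench calibrator home to its manifold

## Robot

A 6-joint arm with a two-finger parallel gripper is mounted at the origin on the work surface. World frame = base frame: x ahead of the robot, y to its left, z up, the work surface at z = 0. Lengths are in m, angles in rad, forces in N, time in s.
With the tool pointing down it reaches from about 0.275 to 0.725 m from the base axis. Payload 15.9 kg.
Tool frame: the origin (TCP) lies at the very end of the fingers, on their centre line; the grasp point (between the pads) lies 19 mm behind it; z points along the fingers, y is the line along which they close (so a half turn about z gives the same grasp; the last joint's range is limited). The gripper opens to 85 mm and grips with 20 to 120 N. Pads are 22 mm wide; open, the fingers measure 114 mm over their backs; the gripper's body (76 mm by 85 mm) begins 54 mm behind the grasp point. The pads swing forward as they close: fully open they stand 13 mm farther back than shut.
Start: joints at [1.143, 0.213, -0.034, 1.323, 0, 1.571], TCP at [0.207, 0.455, 0.231] pointing down, gripper open.
Joint ranges: [-2.98, 2.98], [-0.74, 1.72], [-1.14, 1.35], [-2.1, 2.04], [-1.57, 1.44], [-3.14, 3.14]. Speed limits (rad/s): [1.89, 1.89, 2.39, 2.57, 3.14, 3.14].

## Interface

Orientations are given as a rotation vector (axis times angle).
In Python, from station import bot gives the robot as it stands.
- The arm moves only by the tool step_arm, never from a script. Its argument "deltas" is a list of rows, each a list of 7 numbers: the turn, a rotation vector about the tool's x, y, z in degrees, then the shift along the tool's x, y, z in cm, then the finger opening in cm, from 0 to 8.54. In form: [[wx, wy, wz, dx, dy, dz, claw], ...]. A call has 1 to 12 rows; each row is the pose to reach, as a shift and turn from the pose commanded when the call began, along the tool's axes at that moment; what a row does not reach only later rows make up. A row lasts 1/8 s, in which the tool goes at most 62.5 mm and 10.7 degrees, less where a joint would pass 70% of its speed; a pose out of reach is approached as far as the arm can. A call with a gripper value outside its range is refused whole. The fingers move at their own pace and stop on an object; the grip force is fixed at half the most. Time passes only in rows, so rows that repeat a pose let the fingers close. It gives the time, the measured TCP pose, the force, the opening and the grip force at its end, in the units of the state.
- bot.observe(): the state, without advancing time (a new reading comes with each control period).
- bot.camera(name): name is "side" or "top"; returns a dict with "frame" (400x640x3 uint8, red, green, blue), "fx", "fy", "cx", "cy" (pixels), "T" (4x4, takes a point from camera to world coordinates). Camera axes: x right, y down, z forward; pixel columns grow to the right and rows downward; lengths in m; the calibration is good to about 2 mm. A picture is of the moment at which its call begins. There is no depth.
- bot.close_job(): hands the job in; it is judged then, once.
The state is a dict: "time_s": time; "qpos": joint angles; "joint_vel": joint speeds; "joint_torque": joint torques, N m; "tool_pos": TCP position; "tcp_rot": TCP orientation; "contact_force": force on the tool from outside, world axes, zero at the start; "ft_torque": the same for the moment, N m; "grip_width": finger opening in m; "grip_force": force on a finger pad.
Only numpy, scipy, OpenCV 4.12 (cv2) and the standard library are available. Lean on these libraries where they do the work, as an engineer would, in place of code of your own. Each camera call takes 0.05 s, during which the arm holds its last target. There are 200 camera calls.

## Task

Lay the black-and-orange gas detector that lies between the heavy bench calibrator and the grey test-gas manifold flat, right way up, in the white tray, without dropping it. Then walk the calibrator forward along the bench by pushing its two orange rear corner bumpers in turn, a few centimetres at a time so that it is never more than about 15 degrees askew to the manifold, until its whole front is flush against both black buffers and it is centred on the manifold to within about a centimetre. It is too heavy to lift: touch it nowhere but on the bumpers, above all not on the glass window between them, and leave everything else where it is.

Things in the scene. Friction and masses are not known exactly. Their poses are not given: they have to be found in the camera images.
- calibrator: Heavy black bench instrument, about 2 kg, friction about 0.6, loose. Origin: centre of its underside; +x forward (to the manifold), +y its left, z up. Housing 120 (x) by 184 (y) by 66 mm high, top plate to 71. Flat front at x = +60 mm. Rear: an orange bumper at each corner and between them fragile glass (y within 50, z 14 to 58 mm, surface at x = -64 mm). At least 60 mm of bench clear behind.
- bumper_left (a point): Centre of the rear face of the left orange bumper (calibrator frame -72, +77, 31 mm). The block is 36 mm wide (y 59 to 95), 1 to 61 mm high, and stands 12 mm behind the housing. Pushed forward here (6 to 12 N) the calibrator pivots about a point near its right side (y about -80 mm, x = 0): the left corner goes forward and outward, the right one hardly moves.
- bumper_right (a point): Centre of the rear face of the right orange bumper (calibrator frame -72, -77, 31 mm); mirror image of the left one. Pushed forward here, the calibrator pivots about a point near its left side (y about +80 mm, x = 0). Rubber grips a pushing tool (friction about 0.6), so a push slanted a little sideways also shifts the calibrator sideways.
- front_left (a point): Front left edge of the calibrator (calibrator frame 60, 92, 30 mm).
- front_right (a point): Front right edge of the calibrator (calibrator frame 60, -92, 30 mm).
- manifold: Fixed grey block, brass couplings on top. Origin: on the bench under the middle of its two black buffers' faces. +x: the calibrator's travel (about world +y, within 0.12 rad), +y: the calibrator's left, z up. Buffers 30 mm wide at y = +70 and -70, 7 to 57 mm high, faces at x = 0: calibrator home has its origin at x = -60, y = 0. Block 210 wide (y), x 6 to 62, 74 mm high, couplings to 102.
- detector: Black and orange handheld detector, 0.2 to 0.45 kg, lying face up across the calibrator's path. Origin: middle of its underside; +x along it to the head, z up. Handle 38 mm wide (y), 36 high, x = -75 to +20 mm; head 52 wide, 42 high, x = 20 to 75. Centre of mass at x about +7 mm: grip the handle just behind the head. At least 25 mm clear either side of the handle.
- tray: Fixed open white tray lined with grey foam, left of the manifold. 210 (x) by 130 (y) by 26 mm high, walls 5 mm. Origin: centre of its underside; inner floor 5 mm above it. The detector goes in lengthwise, along the tray's x either way round.
- battery: Black and orange battery pack, 85 x 50 x 30 mm, beside the path on the far side; leave alone. Origin: centre of its underside, +x along its length.
- screwdriver: Red screwdriver, 180 mm long, about 30 mm high, lying behind the calibrator, about along world x; leave alone.
- cup: Orange coffee cup with black lid, 84 mm across, 116 mm high; leave alone. Origin: centre of its underside. Cup, can and jar may swap places.
- gas_can: Green gas can, 66 mm across, 150 mm high; leave alone. Origin: centre of its underside.
- jar: Jar with blue cap, 70 mm across, 90 mm high; leave alone. Origin: centre of its underside.
- spare_meter: Yellow handheld meter of the detector's shape, 150 x 52 x 42 mm, behind the calibrator; leave alone. Origin: middle of its underside, +x along it to its head.

How it is judged:
By the outcome, as a careful person would: the job done as asked, in the order asked, and still so for the second after the job is handed in, with the robot touching nothing.
It also fails if it takes over 72 s, if anything falls off the work surface, if the arm or the gripper's body presses on something with over 40 N, if the wrist force passes 120 N, or if a joint passes its speed limit or range.

## Working session

There is one attempt and no reset: what is moved stays moved. The work goes in short steps, Python scripts to look and compute and a tool call to move; the robot and the scene stay as the last step left them, time stands still between calls to the robot, and variables do not carry over. Pictures are saved under pics/ and viewed, at most 10 in all, crops included, and the job is handed in when it is done.

Besides the shell and the picture viewer there is one more tool, called after "Request:" by a JSON object that holds its "fn" and its "kwargs". step_arm: Moves the arm, as the interface text tells. Its arguments: {"type":"object","properties":{"deltas":{"type":"array"}},"required":["deltas"]}

```bash
mkdir -p pics; python3 - <<'E'
from station import bot
import cv2,numpy as np
for n in("side","top"):
    c=bot.camera(n); cv2.imwrite(f"pics/{n}0.png",c["frame"][:,:,::-1]); print(n,c["fx"],c["fy"],c["cx"],c["cy"]);print(np.round(c["T"],4).tolist())
s=bot.observe();print(s)
E
```

```text
side 365.45576199197734 365.45576199197734 318.2803959663516 197.01837907199953
[[0.9095, -0.2573, 0.3266, 0.2194], [-0.4158, -0.5669, 0.7112, -0.7745], [0.0022, -0.7826, -0.6226, 0.681], [0.0, 0.0, 0.0, 1.0]]
top 362.79911983190584 362.79911983190584 311.0858540157278 199.5370111005625
[[-0.0245, -0.9939, 0.1079, 0.4559], [-0.9997, 0.0242, -0.004, -0.033], [0.0014, -0.108, -0.9942, 1.0494], [0.0, 0.0, 0.0, 1.0]]
{'time_s': 0.1, 'qpos': array([ 1.14297504e+00,  2.13323454e-01, -3.49872729e-02,  1.32346630e+00,
        4.17904826e-06,  1.57079857e+00]), 'joint_vel': array([-9.12764949e-05, -1.31617494e-03,  1.66417153e-03, -1.00203043e-03,
       -1.15805081e-03, -8.98387583e-04]), 'joint_torque': array([-1.03116530e-03, -6.87250757e+01,  4.87805092e+01,  1.22544315e-02,
       -2.09364293e-05, -4.47103696e-05]), 'tool_pos': array([0.20732289, 0.45467192, 0.23086099]), 'tcp_rot': array([-6.66865106e-01, -3.06978165e+00,  1.50387643e-03]), 'contact_force': array([-0.49710208,  0.14234147, -0.26271961]), 'ft_torque': array([-0.0008475 ,  0.09971345, -0.0270219 ]), 'grip_force': 0.0, 'grip_width': 0.08531945474409595}
```

View pics/top0.png

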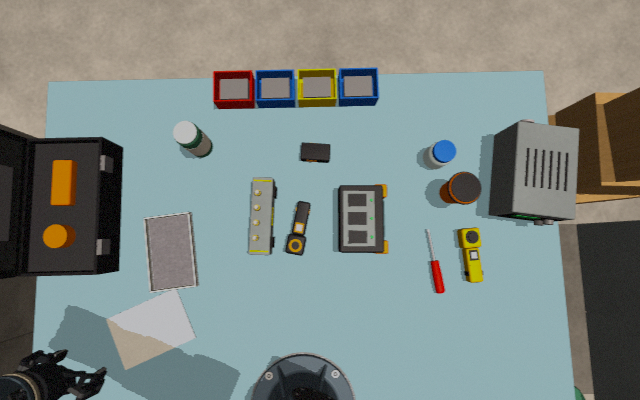

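View pics/side0.png

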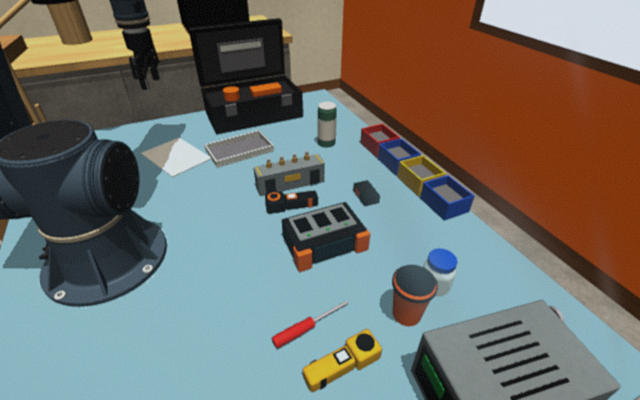

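The top view shows the manifold (262,216), detector (299,228, head at the bottom), calibrator (362,219) with orange bumpers (384,190/247), tray (171,252), screwdriver (435,265) and meter (471,255). The side view agrees. I'll zoom in on both.

```bash
cat > h.py <<'E'
from station import bot
import cv2,numpy as np
from scipy.spatial.transform import Rotation as R
def cam(n): return bot.camera(n)
def ray(c,p):
    p=np.atleast_2d(np.asarray(p,float)); d=np.c_[(p[:,0]-c["cx"])/c["fx"],(p[:,1]-c["cy"])/c["fy"],np.ones(len(p))]
    return c["T"][:3,3], d@c["T"][:3,:3].T
def plane(c,p,z):
    o,d=ray(c,p); return o+d*((z-o[2])/d[:,2])[:,None]
def two(c1,p1,c2,p2):
    o1,d1=ray(c1,p1);o2,d2=ray(c2,p2);d1=d1[0];d2=d2[0]
    t=np.linalg.lstsq(np.c_[d1,-d2],o2-o1,rcond=None)[0]
    a,b=o1+t[0]*d1,o2+t[1]*d2; return (a+b)/2,np.linalg.norm(a-b)
def proj(c,P):
    P=np.atleast_2d(P); q=(P-c["T"][:3,3])@c["T"][:3,:3]; return np.c_[q[:,0]/q[:,2]*c["fx"]+c["cx"],q[:,1]/q[:,2]*c["fy"]+c["cy"]]
def crop(c,name,x0,y0,w,h,k):
    im=cv2.resize(c["frame"][y0:y0+h,x0:x0+w,::-1],None,fx=k,fy=k,interpolation=cv2.INTER_CUBIC)
    for g in range(0,w,20): cv2.putText(im,str(x0+g),(g*k,8),0,.3,(0,0,255),1); im[::4,g*k]=(0,0,255)
    for g in range(0,h,20): cv2.putText(im,str(y0+g),(0,g*k+8),0,.3,(0,0,255),1); im[g*k,::4]=(0,0,255)
    cv2.imwrite(f"pics/{name}.png",im)
E
python3 - <<'E'
from h import *
crop(cam("top"),"tz",140,165,260,135,3); crop(cam("side"),"sz",200,120,190,150,4)
E
```

```text
(no output)
```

View pics/tz.png

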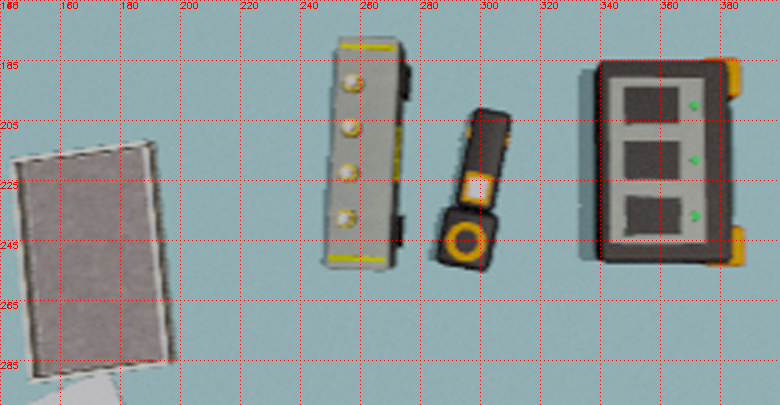

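View pics/sz.png

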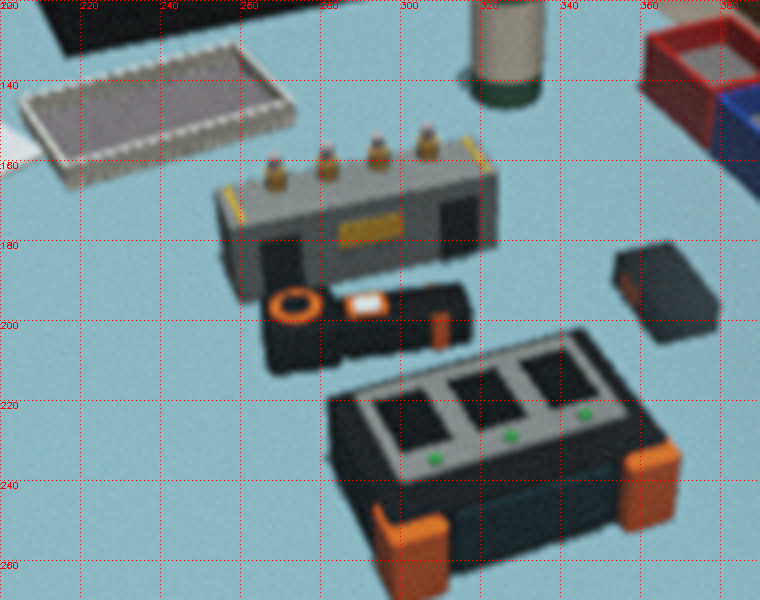

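The zooms show the detector's ring at top (295.3,245.7) / side (273.8,196.3), and its screen at top (299.3,228) / side (291.8,195.8). The manifold stripes, calibrator plate and tray rim corners are all readable. Next step is to triangulate.

```bash
cat >> h.py <<'E'
def T(x,y): return (140+(x+.5)/3-.5,165+(y+.5)/3-.5)
def S(x,y): return (200+(x+.5)/4-.5,120+(y+.5)/4-.5)
E
python3 - <<'E'
from h import *
np.set_printoptions(precision=4,suppress=True)
t=cam("top");s=cam("side")
for n,a,b in [("ring",T(466,242),S(295,305)),("screen",T(478,189),S(367,303)),("stripeR",T(368,46),S(476,155)),("stripeL",T(357,259),S(233,205)),
 ("ledR",T(694,105),S(585,414)),("ledM",T(694,160),S(511,436)),("ledL",T(695,215),S(434,459)),
 ("panFR",T(609,77),S(568,328)),("panFL",T(609,243),S(356,395)),("panBL",T(706,244),S(405,482)),("panBR",T(706,79),S(628,414)),
 ("tray1",T(13,160),S(236,44)),("tray2",T(153,142),S(294,105)),("tray3",T(175,361),S(68,178)),("tray4",T(32,380),S(22,100))]:
    P,e=two(t,a,s,b);print(n,P,round(e,4))
print("tail z.036",plane(t,[T(491,110)],.036))
print("man top z.074",plane(t,[T(337,40),T(402,42),T(396,267),T(324,264)],.074))
print("cal top z.071",plane(t,[T(600,61),T(727,62),T(732,262),T(602,262)],.071))
print("bump top z.061 rear", plane(t,[T(741,58),T(739,96),T(744,226),T(743,265)],.061))
print("side bump bottoms z.001",plane(s,[S(393,604),S(447,588),S(628,531),S(673,518)],.001))
print("tray z.026",plane(t,[T(13,160),T(153,142),T(175,361),T(32,380)],.026))
E
```

```text
ring [0.4401 0.0101 0.0441] 0.0014
screen [ 0.4889 -0.0019  0.0385] 0.0023
stripeR [0.6189 0.0944 0.0724] 0.0006
stripeL [0.4278 0.106  0.0726] 0.001
ledR [ 0.558  -0.1996  0.071 ] 0.0006
ledM [ 0.5084 -0.1976  0.0702] 0.0007
ledL [ 0.4587 -0.1963  0.0698] 0.0002
panFR [ 0.5854 -0.1234  0.0734] 0.0011
panFL [ 0.437  -0.1192  0.0659] 0.0025
panBL [ 0.4343 -0.2057  0.0691] 0.0032
panBR [ 0.5815 -0.2113  0.0719] 0.0008
tray1 [0.5274 0.4373 0.0207] 0.002
tray2 [0.5402 0.3049 0.0228] 0.0001
tray3 [0.3359 0.2849 0.014 ] 0.0007
tray4 [0.3238 0.4139 0.0221] 0.0026
tail z.036 [[ 0.5613 -0.0152  0.036 ]]
man top z.074 [[0.6246 0.1224 0.074 ]
 [0.6213 0.0635 0.074 ]
 [0.4195 0.0715 0.074 ]
 [0.4237 0.1353 0.074 ]]
cal top z.071 [[ 0.6    -0.1158  0.071 ]
 [ 0.5963 -0.2311  0.071 ]
 [ 0.4164 -0.2273  0.071 ]
 [ 0.4193 -0.1116  0.071 ]]
bump top z.061 rear [[ 0.6011 -0.2461  0.061 ]
 [ 0.5661 -0.2426  0.061 ]
 [ 0.4479 -0.2416  0.061 ]
 [ 0.4131 -0.2391  0.061 ]]
side bump bottoms z.001 [[ 0.4146 -0.2341  0.001 ]
 [ 0.4489 -0.2361  0.001 ]
 [ 0.571  -0.2406  0.001 ]
 [ 0.6024 -0.2427  0.001 ]]
tray z.026 [[0.5261 0.4352 0.026 ]
 [0.5398 0.3039 0.026 ]
 [0.3369 0.2813 0.026 ]
 [0.323  0.4126 0.026 ]]
```

```bash
cat >> h.py <<'E'
def go(x,y,z,yaw):
    "delta (wz deg, dx,dy,dz cm) from the present pose to TCP x,y,z with tool y at yaw deg, tool down"
    o=bot.observe(); M=R.from_rotvec(o["tcp_rot"]); Y=np.degrees(np.arctan2(*M.as_matrix()[1::-1,1]))
    d=M.inv().apply(np.array([x,y,z])-o["tool_pos"])*100
    N=R.from_euler("z",yaw,degrees=True)*R.from_matrix([[0,1,0],[1,0,0],[0,0,-1]])
    print("yaw",round(Y,2),"turn",np.round((M.inv()*N).as_rotvec(degrees=True),1),"d",np.round(d,2))
def st():
    o=bot.observe();print(round(o["time_s"],2),np.round(o["tool_pos"],4),np.round(o["contact_force"],1),round(o["grip_width"],4),o["grip_force"])
E
python3 - <<'E'
from h import *
M=R.from_euler("z",0)*R.from_matrix([[0,1,0],[1,0,0],[0,0,-1]]);print(M.as_matrix())
# tool y along world x at yaw 0
go(.483,0,.13,78.2)
E
```

```text
[[ 0.  1.  0.]
 [ 1.  0.  0.]
 [ 0.  0. -1.]]
yaw 65.49 turn [ -0.   -0.  -12.7] d [-43.95 -29.95  10.13]
```

Request:
{"fn": "step_arm", "kwargs": {"deltas": [[0, 0, -12.7, -44, -30, 6, 6.4], [0, 0, -12.7, -44, -30, 6, 6.4], [0, 0, -12.7, -44, -30, 6, 6.4], [0, 0, -12.7, -44, -30, 6, 6.4], [0, 0, -12.7, -44, -30, 6, 6.4], [0, 0, -12.7, -44, -30, 6, 6.4], [0, 0, -12.7, -44, -30, 6, 6.4], [0, 0, -12.7, -44, -30, 6, 6.4], [0, 0, -12.7, -44, -30, 6, 6.4], [0, 0, -12.7, -44, -30, 10, 6.4], [0, 0, -12.7, -44, -30, 10, 6.4], [0, 0, -12.7, -44, -30, 10, 6.4]]}}

```text
time_s: 1.8
tool_pos: [0.4834, -0.0002, 0.1324]
tcp_rot: [0.322, 3.125, 0.0]
contact_force: [-1.4, 0.0, 0.5]
grip_width: 0.0643
grip_force: 0.0
```

```bash
python3 - <<'E'
from h import *
st(); go(.483,0,.006,78.2)
c=cam("top"); crop(c,"a1",220,160,180,130,4)
E
```

```text
1.8 [ 4.834e-01 -2.000e-04  1.324e-01] [-1.4  0.   0.5] 0.0643 0.0
yaw 78.22 turn [0. 0. 0.] d [5.000e-02 1.000e-02 1.264e+01]
```

View pics/a1.png

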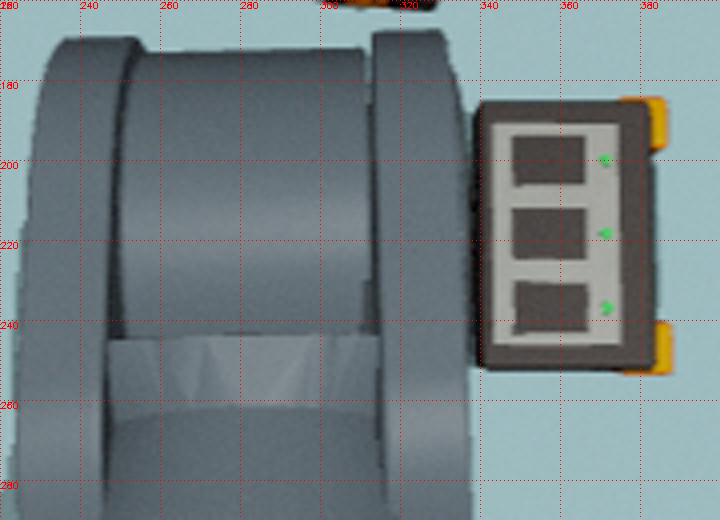

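The arm hides the detector in the top view. The calibrator is still visible, with LEDs at (370,199/217/236). The pose is on target, so I'll descend and grip.

Request:
{"fn": "step_arm", "kwargs": {"deltas": [[0, 0, 0, 0, 0, 5, 6.4], [0, 0, 0, 0, 0, 9, 6.4], [0, 0, 0, 0, 0, 11, 6.4], [0, 0, 0, 0, 0, 12.6, 6.4], [0, 0, 0, 0, 0, 12.6, 6.4], [0, 0, 0, 0, 0, 12.6, 3], [0, 0, 0, 0, 0, 12.6, 3], [0, 0, 0, 0, 0, 12.6, 3], [0, 0, 0, 0, 0, 12.6, 3], [0, 0, 0, 0, 0, 12.6, 3]]}}

```text
time_s: 3.1
tool_pos: [0.4843, -0.0004, 0.0068]
tcp_rot: [0.323, 3.123, 0.001]
contact_force: [-2.4, 0.6, 10.4]
grip_width: 0.0373
grip_force: 60.7
```

```bash
python3 - <<'E'
from h import *
st(); crop(cam("side"),"s1",200,120,190,150,4)
E
```

```text
3.1 [ 4.843e-01 -4.000e-04  6.800e-03] [-2.4  0.6 10.4] 0.0373 60.71730136871338
```

View pics/s1.png

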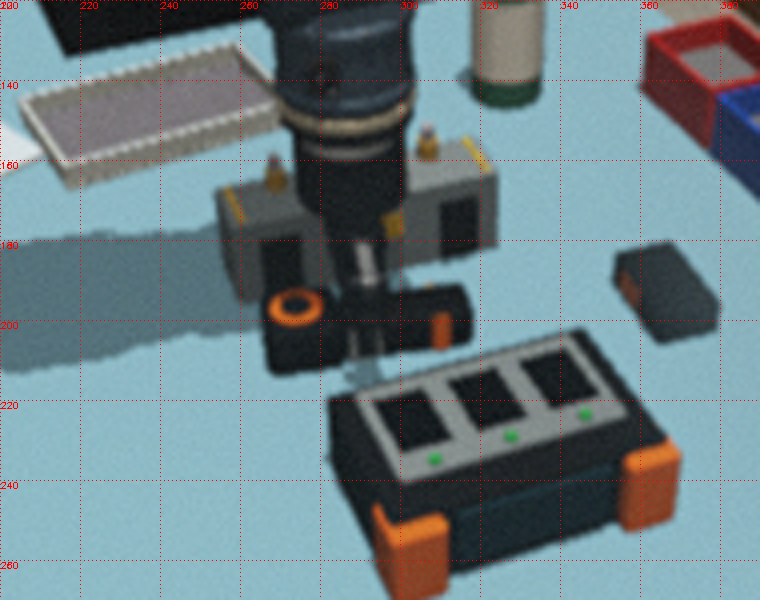

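The detector is gripped at 37 mm, just behind the head (ring at side (274,197), fingers at (290,205)). Lifting.

Request:
{"fn": "step_arm", "kwargs": {"deltas": [[0, 0, 0, 0, 0, -0.7, 2.5], [0, 0, 0, 0, 0, -2, 2.5], [0, 0, 0, 0, 0, -4.5, 2.5], [0, 0, 0, 0, 0, -7.5, 2.5], [0, 0, 0, 0, 0, -10.5, 2.5], [0, 0, 0, 0, 0, -13, 2.5], [0, 0, 0, 0, 0, -15, 2.5], [0, 0, 0, 0, 0, -16, 2.5], [0, 0, 0, 0, 0, -16, 2.5]]}}

```text
time_s: 4.28
tool_pos: [0.4836, -0.0006, 0.1659]
tcp_rot: [0.323, 3.124, 0.0]
contact_force: [0.6, -0.4, -4.3]
grip_width: 0.037
grip_force: 60.8
```

```bash
python3 - <<'E'
from h import *
st(); go(.4255,.3585,.14,96.4)
crop(cam("side"),"s2",200,20,190,150,4)
E
```

```text
4.28 [ 0.4836 -0.0006  0.1659] [ 0.6 -0.4 -4.3] 0.037 60.7889986038208
yaw 78.19 turn [  0.    0.1 -18.2] d [13.03 33.96  2.58]
```

View pics/s2.png

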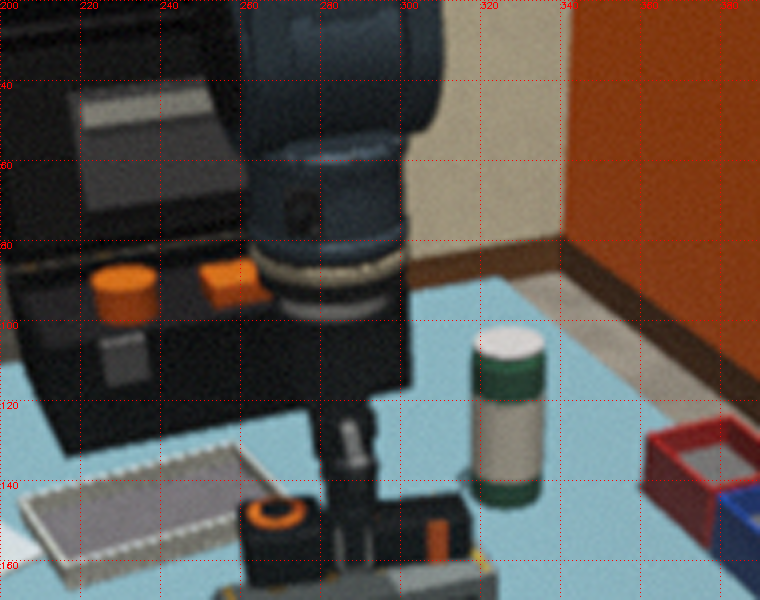

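Held level (ring at (269,148), handle at (305,153)). Crossing to above the tray.

Request:
{"fn": "step_arm", "kwargs": {"deltas": [[0, 0, -1, 0.5, 1.2, 0, 2.5], [0, 0, -3, 1.7, 4.4, 0, 2.5], [0, 0, -5.5, 3.4, 9, 0, 2.5], [0, 0, -8, 5.3, 14, 0, 2.5], [0, 0, -11, 7.3, 19, 0, 2.5], [0, 0, -14, 9.2, 24, 0, 2.5], [0, 0, -16, 11, 28.7, 0.5, 2.5], [0, 0, -17.5, 12.3, 32, 1, 2.5], [0, 0, -18.2, 12.9, 33.5, 2, 2.5], [0, 0, -18.2, 13, 34, 4, 2.5], [0, 0, -18.2, 13, 34, 5, 2.5], [0, 0, -18.2, 13, 34, 5, 2.5]]}}

```text
time_s: 5.82
tool_pos: [0.4252, 0.358, 0.1145]
tcp_rot: [0.174, -3.135, 0.002]
contact_force: [-0.3, -0.7, -4.0]
grip_width: 0.037
grip_force: 61.0
```

```bash
python3 - <<'E'
from h import *
st(); go(.4255,.3585,.013,96.4)
crop(cam("side"),"s3",200,60,190,150,4)
E
```

```text
5.83 [0.4252 0.358  0.1145] [-0.3 -0.7 -4. ] 0.037 60.98198890686035
yaw 96.37 turn [-0.1 -0.1 -0. ] d [-0.05  0.06 10.15]
```

View pics/s3.png

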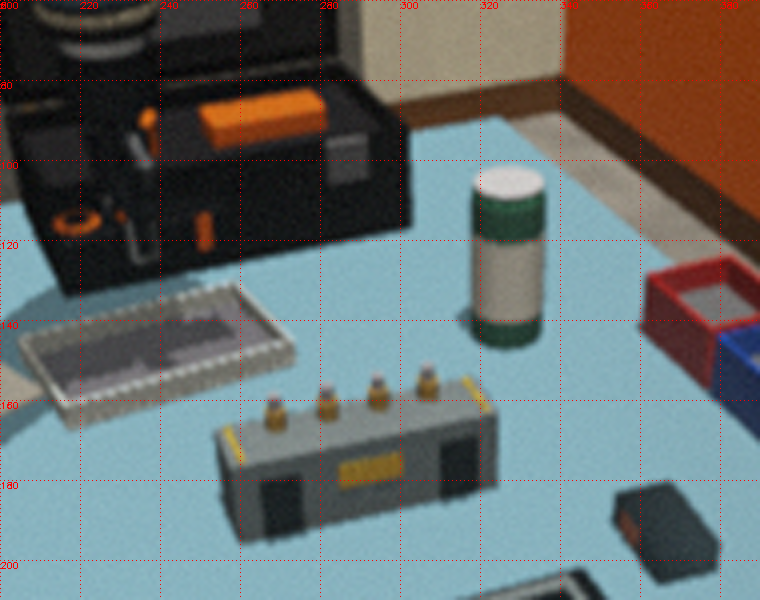

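The detector is centred above the tray, its shadow inside the tray around (225,148). Lowering.

Request:
{"fn": "step_arm", "kwargs": {"deltas": [[0, 0, 0, 0, 0, 3, 2.5], [0, 0, 0, 0, 0, 6, 2.5], [0, 0, 0, 0, 0, 8, 2.5], [0, 0, 0, 0, 0, 9.2, 2.5], [0, 0, 0, 0, 0, 9.8, 2.5], [0, 0, 0, 0, 0, 10.1, 2.5], [0, 0, 0, 0, 0, 10.2, 2.5], [0, 0, 0, 0, 0, 10.2, 2.5]]}}

```text
time_s: 6.88
tool_pos: [0.4258, 0.359, 0.0137]
tcp_rot: [-0.175, 3.136, 0.001]
contact_force: [-0.4, 0.5, -4.2]
grip_width: 0.037
grip_force: 61.1
```

Request:
{"fn": "step_arm", "kwargs": {"deltas": [[0, 0, 0, 0, 0, 0.1, 2.5], [0, 0, 0, 0, 0, 0.2, 2.5], [0, 0, 0, 0, 0, 0.2, 2.5]]}}

```text
time_s: 7.25
tool_pos: [0.4258, 0.359, 0.0118]
tcp_rot: [-0.175, 3.136, 0.001]
contact_force: [-2.9, -3.1, 5.4]
grip_width: 0.0369
grip_force: 62.1
```

Contact. Release and rise.

Request:
{"fn": "step_arm", "kwargs": {"deltas": [[0, 0, 0, 0, 0, 0, 4.2], [0, 0, 0, 0, 0, 0, 5.6], [0, 0, 0, 0, 0, 0, 5.6], [0, 0, 0, 0, 0, -1, 5.6], [0, 0, 0, 0, 0, -4, 5.6], [0, 0, 0, 0, 0, -9, 5.6], [0, 0, 0, 0, 0, -14, 5.6], [0, 0, 0, 0, 0, -19, 5.6], [0, 0, 0, 0, 0, -23, 4], [0, 0, 0, 0, 0, -23, 2], [0, 0, 0, 0, 0, -23, 0]]}}

```text
time_s: 8.62
tool_pos: [0.4255, 0.3587, 0.241]
tcp_rot: [0.175, -3.136, 0.0]
contact_force: [-0.2, -0.1, 0.2]
grip_width: 0.0043
grip_force: 0.0
```

```bash
python3 - <<'E'
from h import *
st(); go(.30,.10,.235,0)
crop(cam("side"),"s4",200,90,190,150,4)
E
```

```text
8.62 [0.4255 0.3587 0.241 ] [-0.2 -0.1  0.2] 0.0043 0.0
yaw 96.39 turn [-0.  -0.  96.4] d [ 15.35 -24.31   0.61]
```

View pics/s4.png

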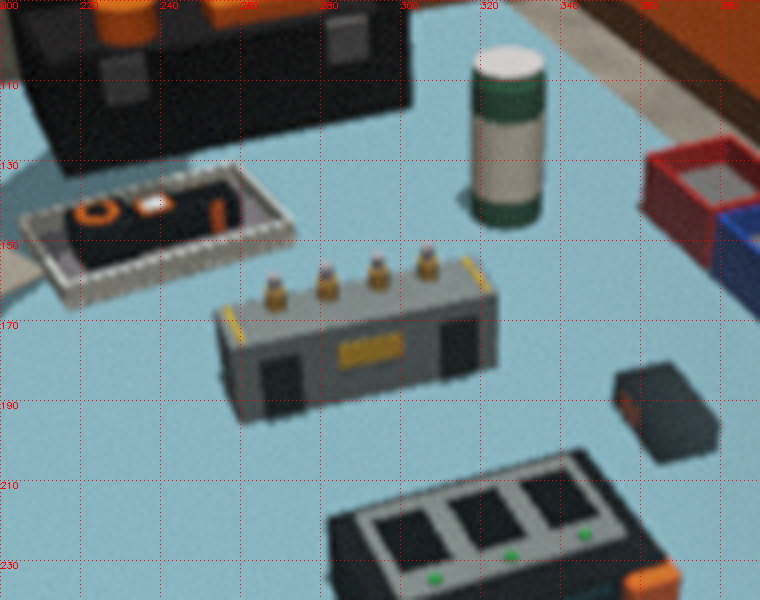

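The detector lies flat and face up in the tray (side (237,143)). From here I track the calibrator numerically, using its three green LEDs, and plan the pushes in the manifold frame.

```bash
cat >> h.py <<'E'
TH=-.055; MO=np.array([.5215,.0650]); MX=np.array([np.sin(-TH),np.cos(TH)]); MY=np.array([-MX[1],MX[0]])
def m2w(p): return MO+p[0]*MX+p[1]*MY
def w2m(w): d=np.asarray(w)[:2]-MO; return np.array([d@MX,d@MY])
def leds(c):
    f=c["frame"].astype(int); m=((f[...,1]-f[...,0]>45)&(f[...,1]-f[...,2]>25)).astype(np.uint8)
    n,_,s,ce=cv2.connectedComponentsWithStats(m); P=plane(c,ce[1:],.0705)
    w=f[...,1]-f[...,0]
    return [(P[i],s[i+1,4]) for i in range(n-1) if .35<P[i,0]<.65 and -.26<P[i,1]<.05 and s[i+1,4]<25]
def pose(v=True):
    out={}
    for n in("side","top"):
        L=sorted([w2m(p).tolist() for p,a in leds(cam(n))],key=lambda q:q[1])
        if v: print(n,np.round(np.array(L)*1000,1).tolist())
        if len(L)==3:
            d=np.subtract(L[2],L[0]); th=np.arctan2(-d[0],d[1]); o=np.mean(L,0)+.0265*np.array([np.cos(th),np.sin(th)])
            out[n]=(*np.round(o*1000,1),round(np.degrees(th),2)); print(n,"cal x,y mm,deg",*map(float,out[n]))
    return out
def bump(x,y,deg,s):
    t=np.radians(deg); return np.array([x,y])+R.from_euler("z",t).as_matrix()[:2,:2]@[-72,77*s]
E
python3 - <<'E'
from h import *
pose()
t=cam("top")
print(plane(t,[(463,188)],.116),plane(t,[(444,151)],.09),plane(t,[(430,231),(440,292)],.015),plane(t,[(470,232),(475,281)],.04))
go(.435,-.30,.2,-3)
E
```

```text
side [[-261.4, -52.1], [-262.6, -0.9], [-264.3, 47.9]]
side cal x,y mm,deg -236.3 -0.9 1.67
top [[-262.1, -51.3], [-263.1, -1.4], [-264.5, 48.8]]
top cal x,y mm,deg -236.8 -0.6 1.38
[[ 0.57772419 -0.43210205  0.116     ]] [[ 0.6830809 -0.3989285  0.09     ]] [[ 0.46999765 -0.37286436  0.015     ]
 [ 0.29980123 -0.39062166  0.015     ]] [[ 0.46417979 -0.47543222  0.04      ]
 [ 0.33060333 -0.47952096  0.04      ]]
yaw 96.39 turn [-0.1 -0.  99.4] d [  6.36 -65.55   4.11]
```

Request:
{"fn": "step_arm", "kwargs": {"deltas": [[0, 0, 99.4, 6.3, -65.5, 2, 0], [0, 0, 99.4, 6.3, -65.5, 2, 0], [0, 0, 99.4, 6.3, -65.5, 2, 0], [0, 0, 99.4, 6.3, -65.5, 2, 0], [0, 0, 99.4, 6.3, -65.5, 2, 0], [0, 0, 99.4, 6.3, -65.5, 2, 0], [0, 0, 99.4, 6.3, -65.5, 2, 0], [0, 0, 99.4, 6.3, -65.5, 4, 0], [0, 0, 99.4, 6.3, -65.5, 4, 0], [0, 0, 99.4, 6.3, -65.5, 4, 0], [0, 0, 99.4, 6.3, -65.5, 4, 0], [0, 0, 99.4, 6.3, -65.5, 4, 0]]}}

```text
time_s: 10.32
tool_pos: [0.4351, -0.3009, 0.1999]
tcp_rot: [-2.281, -2.158, 0.001]
contact_force: [-0.5, 1.1, -0.2]
grip_width: -0.0003
grip_force: 0.0
```

```bash
cat >> h.py <<'E'
def tool():
    o=bot.observe(); return w2m(o["tool_pos"])*1000
def plan(x,y,deg,s,end,slant=0,off=13,n=5):
    """push side s (+1 left) turning cal from deg to end about (0,-80s); slant = extra sideways mm (+left).
    prints way points as shifts in tool cm (tool x=+manifold x, tool y=-manifold y at yaw -3.15)"""
    t0=np.radians(deg); rot=lambda t:R.from_euler("z",t).as_matrix()[:2,:2]
    piv=np.array([x,y])+rot(t0)@[0,-80*s]
    p=tool(); o=bot.observe(); M=R.from_rotvec(o["tcp_rot"]).inv()
    W=[bump(x,y,deg,s)+[-off-25,0],bump(x,y,deg,s)+[-off-3,0]]
    ts=np.radians(np.linspace(deg,end,n+1))
    W+=[piv+rot(t)@[-72,157*s]+[-off,slant*i/n] for i,t in enumerate(ts)]
    for w in W:
        d=m2w(w/1000)-o["tool_pos"][:2]; print(np.round(w).tolist(),np.round(M.apply([*d,.025-o["tool_pos"][2]])*100,1).tolist())
    c=piv+rot(ts[-1])@[0,80*s]; print("expect cal",np.round(c,1),end)
E
python3 - <<'E'
from h import *
st(); print(tool()); go(.435,-.3,.025,-3.15); plan(-236.5,-.7,1.5,1,-7)
E
```

```text
10.32 [ 0.4351 -0.3009  0.1999] [-0.5  1.1 -0.2] -0.0003 0.0
[-370.12851162   66.16712324]
yaw -3.18 turn [-0.1 -0.  -0. ] d [ 0.08  0.02 17.49]
[-348.0, 74.0] [2.1, -0.8, 17.5]
[-326.0, 74.0] [4.3, -0.8, 17.5]
[-323.0, 74.0] [4.6, -0.8, 17.5]
[-319.0, 77.0] [5.1, -1.0, 17.5]
[-314.0, 79.0] [5.6, -1.2, 17.5]
[-309.0, 81.0] [6.1, -1.4, 17.5]
[-305.0, 82.0] [6.5, -1.6, 17.5]
[-300.0, 84.0] [7.0, -1.7, 17.5]
expect cal [-224.7   -1.3] -7
```

Request:
{"fn": "step_arm", "kwargs": {"deltas": [[0, 0, 0, 0, -0.8, 5, 0], [0, 0, 0, 0, -0.8, 10, 0], [0, 0, 0, 0, -0.8, 15, 0], [0, 0, 0, 1, -0.8, 17.5, 0], [0, 0, 0, 3, -0.8, 17.5, 0], [0, 0, 0, 4.3, -0.8, 17.5, 0], [0, 0, 0, 4.8, -0.8, 17.5, 0], [0, 0, 0, 5.3, -1.0, 17.5, 0], [0, 0, 0, 5.8, -1.2, 17.5, 0], [0, 0, 0, 6.3, -1.5, 17.5, 0], [0, 0, 0, 7.0, -1.7, 17.5, 0], [0, 0, 0, 7.0, -1.7, 17.5, 0]]}}

```text
time_s: 11.82
tool_pos: [0.4232, -0.2284, 0.0276]
tcp_rot: [2.277, 2.161, -0.0]
contact_force: [-1.2, -2.4, 1.2]
grip_width: -0.0002
grip_force: 1.1
```

```bash
python3 - <<'E'
from h import *
st(); print(tool()); pose()
E
```

```text
11.82 [ 0.4232 -0.2284  0.0276] [-1.2 -2.4  1.2] -0.0002 1.1328881909139454
[-298.40058463   82.02488767]
side [[-257.3, -48.6], [-250.8, -1.0]]
top [[-259.4, -48.4], [-251.7, 1.7], [-244.9, 50.2]]
top cal x,y mm,deg -225.8 -2.7 -8.36
```

```bash
python3 - <<'E'
from h import *
plan(-225.8,-2.7,-8.4,-1,7)
E
```

```text
[-346.0, -68.0] [-4.8, 15.0, 0.3]
[-324.0, -68.0] [-2.6, 15.0, 0.3]
[-321.0, -68.0] [-2.3, 15.0, 0.3]
[-313.0, -73.0] [-1.5, 15.5, 0.3]
[-305.0, -78.0] [-0.7, 16.0, 0.3]
[-297.0, -82.0] [0.1, 16.3, 0.3]
[-288.0, -85.0] [1.0, 16.7, 0.3]
[-279.0, -88.0] [1.9, 17.0, 0.3]
expect cal [-204.4   -3. ] 7
```

Request:
{"fn": "step_arm", "kwargs": {"deltas": [[0, 0, 0, -4.5, 0, 0, 0], [0, 0, 0, -5, 5, 0, 0], [0, 0, 0, -5, 11, 0, 0], [0, 0, 0, -5, 15, 0, 0], [0, 0, 0, -3.5, 15, 0, 0], [0, 0, 0, -2.6, 15, 0, 0], [0, 0, 0, -1.8, 15.3, 0, 0], [0, 0, 0, -1, 15.8, 0, 0], [0, 0, 0, -0.2, 16.2, 0, 0], [0, 0, 0, 0.6, 16.6, 0, 0], [0, 0, 0, 1.6, 17, 0, 0], [0, 0, 0, 1.6, 17, 0, 0]]}}

```text
time_s: 13.42
tool_pos: [0.5931, -0.2209, 0.0268]
tcp_rot: [2.278, 2.162, 0.0]
contact_force: [0.7, 0.5, 0.3]
grip_width: -0.0
grip_force: 0.0
```

```bash
python3 - <<'E'
from h import *
st(); print(tool()); pose()
E
```

```text
13.43 [ 0.5931 -0.2209  0.0268] [0.7 0.5 0.3] -0.0 0.0
[-281.57917231  -87.24521629]
side [[-234.9, -7.0], [-241.0, 42.7]]
top [[-227.3, -55.4], [-234.9, -5.6]]
```

```bash
cat >> h.py <<'E'
def pose2():
    I=[];Q=[]
    for n in("side","top"):
        for p,a in leds(cam(n)):
            q=w2m(p)*1000; I.append(round(q[1]/50)); Q.append(q)
    k,b=np.polyfit(I,np.array(Q),1); th=np.arctan2(-k[0],k[1]); o=b+26.5*np.array([np.cos(th),np.sin(th)])
    print(len(I),"LEDs; cal",np.round(o,1),"deg",round(np.degrees(th),2),"spacing",round(np.hypot(*k),1),"tool",np.round(tool(),1))
    return [*o,np.degrees(th)]
E
python3 - <<'E'
from h import *
c=pose2(); plan(*c,1,-7.5,off=12.5)
E
```

```text
4 LEDs; cal [-208.3   -2.7] deg 7.94 spacing 49.5 tool [-282.  -87.]
[-328.0, 64.0] [-4.5, -15.1, 0.1]
[-306.0, 64.0] [-2.3, -15.1, 0.1]
[-303.0, 64.0] [-2.0, -15.1, 0.1]
[-295.0, 68.0] [-1.2, -15.6, 0.1]
[-287.0, 73.0] [-0.4, -16.0, 0.1]
[-278.0, 77.0] [0.4, -16.4, 0.1]
[-269.0, 80.0] [1.3, -16.7, 0.1]
[-261.0, 83.0] [2.2, -17.0, 0.2]
expect cal [-186.8   -2.6] -7.5
```

Request:
{"fn": "step_arm", "kwargs": {"deltas": [[0, 0, 0, -4.3, 0, 0, 0], [0, 0, 0, -4.8, -5, 0, 0], [0, 0, 0, -4.8, -11, 0, 0], [0, 0, 0, -4.8, -15.1, 0, 0], [0, 0, 0, -3.3, -15.1, 0, 0], [0, 0, 0, -2.3, -15.1, 0, 0], [0, 0, 0, -1.5, -15.4, 0, 0], [0, 0, 0, -0.7, -15.9, 0, 0], [0, 0, 0, 0.1, -16.3, 0, 0], [0, 0, 0, 1, -16.7, 0, 0], [0, 0, 0, 2, -17, 0, 0], [0, 0, 0, 2, -17, 0, 0]]}}

```text
time_s: 15.12
tool_pos: [0.4253, -0.192, 0.0265]
tcp_rot: [2.277, 2.163, -0.001]
contact_force: [-0.6, -1.3, 0.9]
grip_width: -0.0
grip_force: 0.8
```

```bash
python3 - <<'E'
from h import *
c=pose2(); plan(*c,-1,7.5,off=12.5)
E
```

```text
5 LEDs; cal [-190.2   -4.3] deg -8.51 spacing 49.9 tool [-262.    81.9]
[-310.0, -70.0] [-4.9, 15.2, 0.1]
[-288.0, -70.0] [-2.7, 15.2, 0.1]
[-285.0, -70.0] [-2.4, 15.2, 0.1]
[-277.0, -75.0] [-1.6, 15.7, 0.1]
[-269.0, -79.0] [-0.7, 16.1, 0.1]
[-260.0, -84.0] [0.2, 16.6, 0.1]
[-251.0, -87.0] [1.0, 16.9, 0.1]
[-242.0, -90.0] [2.0, 17.2, 0.1]
expect cal [-167.9   -4.5] 7.5
```

Request:
{"fn": "step_arm", "kwargs": {"deltas": [[0, 0, 0, -4.5, 0, 0, 0], [0, 0, 0, -5, 5, 0, 0], [0, 0, 0, -5, 11, 0, 0], [0, 0, 0, -5, 15.2, 0, 0], [0, 0, 0, -3.6, 15.2, 0, 0], [0, 0, 0, -2.7, 15.2, 0, 0], [0, 0, 0, -1.9, 15.4, 0, 0], [0, 0, 0, -1, 15.8, 0, 0], [0, 0, 0, -0.1, 16.2, 0, 0], [0, 0, 0, 0.8, 16.5, 0, 0], [0, 0, 0, 1.7, 16.8, 0, 0], [0, 0, 0, 1.7, 16.8, 0, 0]]}}

```text
time_s: 16.73
tool_pos: [0.5929, -0.1838, 0.0267]
tcp_rot: [2.278, 2.162, 0.0]
contact_force: [0.0, -1.0, -0.5]
grip_width: 0.0001
grip_force: 0.0
```

```bash
python3 - <<'E'
from h import *
c=pose2(); plan(*c,1,-7.5,off=12.5)
E
```

```text
3 LEDs; cal [-170.2   -2.8] deg 5.65 spacing 49.6 tool [-244.8  -84.8]
[-287.0, 67.0] [-4.2, -15.2, 0.2]
[-265.0, 67.0] [-2.0, -15.2, 0.2]
[-262.0, 67.0] [-1.7, -15.2, 0.2]
[-255.0, 71.0] [-1.0, -15.5, 0.2]
[-248.0, 74.0] [-0.3, -15.9, 0.2]
[-241.0, 77.0] [0.5, -16.2, 0.2]
[-233.0, 80.0] [1.2, -16.5, 0.2]
[-226.0, 83.0] [2.0, -16.7, 0.2]
expect cal [-151.9   -3.1] -7.5
```

Request:
{"fn": "step_arm", "kwargs": {"deltas": [[0, 0, 0, -4, 0, 0, 0], [0, 0, 0, -4.5, -5, 0, 0], [0, 0, 0, -4.5, -11, 0, 0], [0, 0, 0, -4.5, -15.2, 0, 0], [0, 0, 0, -3, -15.2, 0, 0], [0, 0, 0, -2, -15.2, 0, 0], [0, 0, 0, -1.2, -15.5, 0, 0], [0, 0, 0, -0.4, -15.9, 0, 0], [0, 0, 0, 0.4, -16.3, 0, 0], [0, 0, 0, 1.2, -16.6, 0, 0], [0, 0, 0, 1.9, -16.9, 0, 0], [0, 0, 0, 1.9, -16.9, 0, 0]]}}

```text
time_s: 18.32
tool_pos: [0.4263, -0.1562, 0.0265]
tcp_rot: [2.277, 2.163, -0.001]
contact_force: [-1.4, -3.2, 2.0]
grip_width: 0.0002
grip_force: 1.6
```

```bash
python3 - <<'E'
from h import *
c=pose2(); plan(*c,-1,7.5,off=12.5)
E
```

```text
5 LEDs; cal [-153.4   -3.4] deg -7.55 spacing 50.4 tool [-226.1   82.9]
[-272.0, -70.0] [-4.7, 15.3, 0.1]
[-250.0, -70.0] [-2.5, 15.3, 0.1]
[-247.0, -70.0] [-2.2, 15.3, 0.1]
[-240.0, -75.0] [-1.4, 15.8, 0.1]
[-232.0, -79.0] [-0.6, 16.2, 0.1]
[-223.0, -83.0] [0.2, 16.6, 0.1]
[-215.0, -86.0] [1.1, 16.9, 0.1]
[-206.0, -89.0] [1.9, 17.2, 0.1]
expect cal [-132.5   -3.4] 7.5
```

Request:
{"fn": "step_arm", "kwargs": {"deltas": [[0, 0, 0, -4.3, 0, 0, 0], [0, 0, 0, -4.8, 5, 0, 0], [0, 0, 0, -4.8, 11, 0, 0], [0, 0, 0, -4.8, 15.3, 0, 0], [0, 0, 0, -3.5, 15.3, 0, 0], [0, 0, 0, -2.5, 15.3, 0, 0], [0, 0, 0, -1.7, 15.5, 0, 0], [0, 0, 0, -0.8, 15.9, 0, 0], [0, 0, 0, 0.1, 16.3, 0, 0], [0, 0, 0, 1, 16.6, 0, 0], [0, 0, 0, 1.9, 16.9, 0, 0], [0, 0, 0, 1.9, 16.9, 0, 0]]}}

```text
time_s: 19.92
tool_pos: [0.5949, -0.1458, 0.0267]
tcp_rot: [2.278, 2.163, 0.0]
contact_force: [-0.4, 0.2, 0.3]
grip_width: -0.0001
grip_force: 0.0
```

```bash
python3 - <<'E'
from h import *
c=pose2(); plan(*c,1,-7.5,off=12.5)
E
```

```text
3 LEDs; cal [-132.8   -0.5] deg 9.04 spacing 50.4 tool [-206.7  -84.7]
[-253.0, 64.0] [-4.6, -14.9, 0.2]
[-231.0, 64.0] [-2.4, -14.9, 0.2]
[-228.0, 64.0] [-2.1, -14.9, 0.2]
[-220.0, 69.0] [-1.3, -15.4, 0.2]
[-211.0, 74.0] [-0.4, -15.9, 0.2]
[-202.0, 79.0] [0.5, -16.3, 0.2]
[-193.0, 82.0] [1.4, -16.7, 0.2]
[-184.0, 86.0] [2.4, -17.0, 0.2]
expect cal [-109.8   -0.2] -7.5
```

Request:
{"fn": "step_arm", "kwargs": {"deltas": [[0, 0, 0, -4.3, 0, 0, 0], [0, 0, 0, -4.8, -5, 0, 0], [0, 0, 0, -4.8, -11, 0, 0], [0, 0, 0, -4.8, -15, 0, 0], [0, 0, 0, -3.3, -15, 0, 0], [0, 0, 0, -2.4, -15, 0, 0], [0, 0, 0, -1.5, -15.3, 0, 0], [0, 0, 0, -0.6, -15.8, 0, 0], [0, 0, 0, 0.3, -16.2, 0, 0], [0, 0, 0, 1.2, -16.6, 0, 0], [0, 0, 0, 2.1, -17, 0, 0], [0, 0, 0, 2.1, -17, 0, 0]]}}

```text
time_s: 21.52
tool_pos: [0.4271, -0.1159, 0.0264]
tcp_rot: [2.277, 2.163, -0.0]
contact_force: [-0.9, -0.2, -0.6]
grip_width: -0.0
grip_force: 0.3
```

```bash
python3 - <<'E'
from h import *
c=pose2(); plan(*c,-1,7.5,off=12.5)
E
```

```text
5 LEDs; cal [-114.5   -2.3] deg -8.62 spacing 50.1 tool [-186.    84.4]
[-235.0, -68.0] [-4.9, 15.2, 0.1]
[-213.0, -68.0] [-2.7, 15.2, 0.1]
[-210.0, -68.0] [-2.4, 15.2, 0.1]
[-201.0, -73.0] [-1.6, 15.7, 0.1]
[-193.0, -77.0] [-0.7, 16.2, 0.1]
[-184.0, -81.0] [0.1, 16.6, 0.1]
[-175.0, -85.0] [1.0, 16.9, 0.1]
[-166.0, -88.0] [2.0, 17.3, 0.1]
expect cal [-92.1  -2.5] 7.5
```

Request:
{"fn": "step_arm", "kwargs": {"deltas": [[0, 0, 0, -4.5, 0, 0, 0], [0, 0, 0, -5, 5, 0, 0], [0, 0, 0, -5, 11, 0, 0], [0, 0, 0, -5, 15.2, 0, 0], [0, 0, 0, -3.6, 15.2, 0, 0], [0, 0, 0, -2.7, 15.2, 0, 0], [0, 0, 0, -1.9, 15.4, 0, 0], [0, 0, 0, -1, 15.8, 0, 0], [0, 0, 0, -0.1, 16.2, 0, 0], [0, 0, 0, 0.8, 16.6, 0, 0], [0, 0, 0, 1.7, 16.9, 0, 0], [0, 0, 0, 1.7, 16.9, 0, 0]]}}

```text
time_s: 23.12
tool_pos: [0.5958, -0.1078, 0.0266]
tcp_rot: [2.278, 2.163, 0.0]
contact_force: [0.0, -0.8, -0.6]
grip_width: 0.0001
grip_force: 0.0
```

```bash
python3 - <<'E'
from h import *
c=pose2(); plan(*c,1,-5,off=12.5)
E
```

```text
2 LEDs; cal [-94.4  -0.8] deg 7.06 spacing 49.9 tool [-168.8  -83.5]
[-213.0, 67.0] [-4.4, -15.0, 0.2]
[-191.0, 67.0] [-2.2, -15.0, 0.2]
[-188.0, 67.0] [-1.9, -15.0, 0.2]
[-182.0, 70.0] [-1.2, -15.4, 0.2]
[-175.0, 74.0] [-0.6, -15.7, 0.2]
[-169.0, 77.0] [0.1, -16.1, 0.2]
[-162.0, 80.0] [0.7, -16.3, 0.2]
[-155.0, 83.0] [1.4, -16.6, 0.2]
expect cal [-77.6  -0.5] -5
```

Request:
{"fn": "step_arm", "kwargs": {"deltas": [[0, 0, 0, -4, 0, 0, 0], [0, 0, 0, -4.5, -5, 0, 0], [0, 0, 0, -4.5, -11, 0, 0], [0, 0, 0, -4.5, -15, 0, 0], [0, 0, 0, -3.2, -15, 0, 0], [0, 0, 0, -2.2, -15, 0, 0], [0, 0, 0, -1.5, -15.2, 0, 0], [0, 0, 0, -0.8, -15.6, 0, 0], [0, 0, 0, -0.1, -16, 0, 0], [0, 0, 0, 0.6, -16.3, 0, 0], [0, 0, 0, 1.2, -16.5, 0, 0], [0, 0, 0, 1.2, -16.5, 0, 0]]}}

```text
time_s: 24.72
tool_pos: [0.4326, -0.0877, 0.0265]
tcp_rot: [2.277, 2.162, -0.002]
contact_force: [-2.4, -5.3, 4.3]
grip_width: -0.0006
grip_force: 2.8
```

```bash
python3 - <<'E'
from h import *
c=pose2(); plan(*c,-1,3.5,off=12.5)
E
```

```text
2 LEDs; cal [-45.4 -48.5] deg -66.65 spacing 60.9 tool [-157.4   80.3]
[-182.0, -13.0] [-2.5, 9.3, 0.1]
[-160.0, -13.0] [-0.3, 9.3, 0.1]
[-157.0, -13.0] [-0.0, 9.3, 0.1]
[-153.0, -55.0] [0.4, 13.5, 0.1]
[-139.0, -95.0] [1.8, 17.5, 0.1]
[-115.0, -130.0] [4.2, 21.0, 0.1]
[-84.0, -158.0] [7.3, 23.8, 0.1]
[-47.0, -178.0] [11.0, 25.8, 0.1]
expect cal [ 32.9 -96.6] 3.5h.py:69: RankWarning: Polyfit may be poorly conditioned
  k,b=np.polyfit(I,np.array(Q),1); th=np.arctan2(-k[0],k[1]); o=b+26.5*np.array([np.cos(th),np.sin(th)])
```

LEDs are hidden by the arm, so I'll back off behind the right bumper and look again.

Request:
{"fn": "step_arm", "kwargs": {"deltas": [[0, 0, 0, -4.3, 0, 0, 0], [0, 0, 0, -4.6, 5, 0, 0], [0, 0, 0, -4.6, 11, 0, 0], [0, 0, 0, -4.6, 15.2, 0, 0], [0, 0, 0, -4.6, 15.2, 0, 0]]}}

```text
time_s: 25.45
tool_pos: [0.5844, -0.141, 0.0255]
tcp_rot: [2.277, 2.163, 0.001]
contact_force: [-1.1, 0.6, -0.5]
grip_width: 0.0001
grip_force: 0.0
```

```bash
python3 - <<'E'
from h import *
pose(); c=pose2(); plan(*c,-1,3.5,off=12.5)
E
```

```text
side [[-111.6, -48.5], [-106.8, 1.1], [-101.7, 50.8]]
side cal x,y mm,deg -80.3 -1.5 -5.7
top [[-112.1, -48.0], [-106.9, 1.0], [-102.3, 51.5]]
top cal x,y mm,deg -80.7 -1.1 -5.6
6 LEDs; cal [-80.8  -1.1] deg -5.21 spacing 49.9 tool [-202.6  -70.4]
[-197.0, -71.0] [0.6, 0.1, 0.1]
[-175.0, -71.0] [2.8, 0.1, 0.1]
[-172.0, -71.0] [3.1, 0.1, 0.1]
[-167.0, -74.0] [3.5, 0.3, 0.1]
[-163.0, -76.0] [4.0, 0.6, 0.1]
[-158.0, -78.0] [4.5, 0.8, 0.1]
[-153.0, -81.0] [4.9, 1.0, 0.1]
[-148.0, -83.0] [5.4, 1.2, 0.1]
expect cal [-68.6  -1.3] 3.5
```

Request:
{"fn": "step_arm", "kwargs": {"deltas": [[0, 0, 0, 1.6, 0.1, 0, 0], [0, 0, 0, 2.8, 0.1, 0, 0], [0, 0, 0, 3.3, 0.2, 0, 0], [0, 0, 0, 3.9, 0.5, 0, 0], [0, 0, 0, 4.5, 0.8, 0, 0], [0, 0, 0, 5.1, 1.1, 0, 0], [0, 0, 0, 5.1, 1.1, 0, 0], [0, 0, 0, 1, 1, 0, 0], [0, 0, 0, 0, -5, 0, 0], [0, 0, 0, 0, -11, 0, 0], [0, 0, 0, 0, -14.2, 0, 0], [0, 0, 0, 0.5, -14.5, 0, 0]]}}

```text
time_s: 27.15
tool_pos: [0.4349, -0.1286, 0.0265]
tcp_rot: [-2.28, -2.161, 0.0]
contact_force: [-0.0, -0.5, -0.5]
grip_width: -0.0003
grip_force: 0.0
```

```bash
python3 - <<'E'
from h import *
c=pose2(); plan(*c,1,0,off=12.5)
E
```

```text
5 LEDs; cal [-72.8  -0.6] deg 3.4 spacing 50.6 tool [-197.9   73.5]
[-187.0, 72.0] [1.1, 0.1, 0.2]
[-165.0, 72.0] [3.3, 0.2, 0.2]
[-162.0, 72.0] [3.6, 0.2, 0.2]
[-160.0, 73.0] [3.8, 0.1, 0.2]
[-158.0, 74.0] [4.0, -0.0, 0.2]
[-156.0, 75.0] [4.2, -0.1, 0.2]
[-154.0, 76.0] [4.3, -0.2, 0.2]
[-153.0, 77.0] [4.5, -0.3, 0.2]
expect cal [-68.1  -0.4] 0
```

Request:
{"fn": "step_arm", "kwargs": {"deltas": [[0, 0, 0, 2, 0.1, 0, 0], [0, 0, 0, 3.2, 0.1, 0, 0], [0, 0, 0, 3.8, 0.1, 0, 0], [0, 0, 0, 4.4, -0.2, 0, 0], [0, 0, 0, 5, -0.5, 0, 0], [0, 0, 0, 5.2, -0.6, 0, 0], [0, 0, 0, 5.2, -0.6, 0, 0], [0, 0, 0, 1.2, -0.4, 0, 0], [0, 0, 0, 0.8, 5, 0, 0], [0, 0, 0, 0.8, 11, 0, 0], [0, 0, 0, 0.8, 14.5, 0, 0], [0, 0, 0, 0.8, 14.8, 0, 0]]}}

```text
time_s: 28.75
tool_pos: [0.5871, -0.1287, 0.0257]
tcp_rot: [2.278, 2.163, 0.001]
contact_force: [-0.3, 0.4, -0.6]
grip_width: 0.0003
grip_force: 0.0
```

```bash
python3 - <<'E'
from h import *
c=pose2(); plan(*c,-1,0.5,off=12.5)
E
```

```text
6 LEDs; cal [-67.4  -0.8] deg -2.72 spacing 49.8 tool [-189.9  -73.9]
[-180.0, -74.0] [0.9, 0.0, 0.1]
[-158.0, -74.0] [3.1, 0.1, 0.1]
[-155.0, -74.0] [3.4, 0.1, 0.1]
[-154.0, -75.0] [3.6, 0.1, 0.1]
[-152.0, -76.0] [3.8, 0.2, 0.1]
[-150.0, -77.0] [4.0, 0.3, 0.1]
[-148.0, -78.0] [4.1, 0.4, 0.1]
[-147.0, -79.0] [4.3, 0.5, 0.1]
expect cal [-62.9  -0.9] 0.5
```

Request:
{"fn": "step_arm", "kwargs": {"deltas": [[0, 0, 0, 2, 0.1, 0, 0], [0, 0, 0, 3, 0.1, 0, 0], [0, 0, 0, 3.5, 0.1, 0, 0], [0, 0, 0, 3.9, 0.3, 0, 0], [0, 0, 0, 4.3, 0.5, 0, 0], [0, 0, 0, 4.5, 0.6, 0, 0], [0, 0, 0, 4.5, 0.6, 0, 0]]}}

```text
time_s: 29.72
tool_pos: [0.5935, -0.0848, 0.0266]
tcp_rot: [2.279, 2.161, -0.001]
contact_force: [0.2, -5.4, 1.7]
grip_width: -0.0001
grip_force: 2.9
```

```bash
python3 - <<'E'
from h import *
st(); c=pose2(); plan(*c,1,0,off=12.5)
E
```

```text
29.73 [ 0.5935 -0.0848  0.0266] [ 0.2 -5.4  1.7] -0.0001 2.8660619258880615
2 LEDs; cal [-63.9  -2. ] deg 0.87 spacing 49.9 tool [-145.6  -80.2]
[-175.0, 74.0] [-2.9, -15.4, 0.2]
[-153.0, 74.0] [-0.7, -15.4, 0.1]
[-150.0, 74.0] [-0.4, -15.4, 0.1]
[-149.0, 74.0] [-0.3, -15.4, 0.1]
[-149.0, 74.0] [-0.3, -15.5, 0.1]
[-148.0, 75.0] [-0.2, -15.5, 0.1]
[-148.0, 75.0] [-0.2, -15.5, 0.1]
[-147.0, 75.0] [-0.1, -15.5, 0.1]
expect cal [-62.6  -2. ] 0
```

Request:
{"fn": "step_arm", "kwargs": {"deltas": [[0, 0, 0, -3, 0, 0, 0], [0, 0, 0, -3.2, -5, 0, 0], [0, 0, 0, -3.2, -11, 0, 0], [0, 0, 0, -3.2, -15.4, 0, 0], [0, 0, 0, -1.5, -15.5, 0, 0], [0, 0, 0, -0.6, -15.5, 0, 0], [0, 0, 0, -0.2, -15.6, 0, 0], [0, 0, 0, 0.1, -15.7, 0, 0], [0, 0, 0, 0.3, -15.8, 0, 0], [0, 0, 0, 0.3, -15.8, 0, 0]]}}

```text
time_s: 31.08
tool_pos: [0.4371, -0.0736, 0.0266]
tcp_rot: [2.277, 2.161, -0.002]
contact_force: [-2.4, -8.1, 6.9]
grip_width: 0.0001
grip_force: 4.4
```

```bash
python3 - <<'E'
from h import *
pose(); print(tool())
E
```

```text
side [[-88.0, -51.9]]
top [[-88.3, -50.8]]
[-143.05335778   76.61165587]
```

Request:
{"fn": "step_arm", "kwargs": {"deltas": [[0, 0, 0, 0.2, -0.1, 0, 0], [0, 0, 0, 0.3, -0.1, 0, 0], [0, 0, 0, 0.3, -0.1, 0, 0]]}}

```text
time_s: 31.55
tool_pos: [0.4363, -0.0716, 0.0266]
tcp_rot: [2.277, 2.159, -0.004]
contact_force: [-2.6, -17.5, 6.9]
grip_width: -0.0001
grip_force: 9.2
```

Force is up to 17 N, so the left side is on its buffer. Now the right.

Request:
{"fn": "step_arm", "kwargs": {"deltas": [[0, 0, 0, -3, 0, 0, 0], [0, 0, 0, -3.2, 5, 0, 0], [0, 0, 0, -3.2, 11, 0, 0], [0, 0, 0, -3.2, 15.3, 0, 0], [0, 0, 0, -3.2, 15.3, 0, 0]]}}

```text
time_s: 32.17
tool_pos: [0.5893, -0.1096, 0.0254]
tcp_rot: [2.277, 2.163, 0.001]
contact_force: [-1.4, 0.4, -0.3]
grip_width: 0.0002
grip_force: 0.0
```

```bash
python3 - <<'E'
from h import *
pose(); print(tool())
E
```

```text
side [[-90.2, -51.0], [-88.3, -1.2], [-85.0, 48.9]]
side cal x,y mm,deg -61.3 -2.5 -2.98
top [[-88.3, -50.8]]
[-170.62406194  -74.21269795]
```

Request:
{"fn": "step_arm", "kwargs": {"deltas": [[0, 0, 0, 1.2, 0.1, 0, 0], [0, 0, 0, 2, 0.1, 0, 0], [0, 0, 0, 2.4, 0.1, 0, 0], [0, 0, 0, 2.7, 0.1, 0, 0], [0, 0, 0, 2.9, 0.1, 0, 0], [0, 0, 0, 3.0, 0.1, 0, 0], [0, 0, 0, 3.0, 0.1, 0, 0]]}}

```text
time_s: 33.15
tool_pos: [0.5894, -0.0808, 0.0267]
tcp_rot: [2.278, 2.16, -0.0]
contact_force: [4.1, -7.9, -2.8]
grip_width: -0.0003
grip_force: 3.7
```

Request:
{"fn": "step_arm", "kwargs": {"deltas": [[0, 0, 0, 0.2, 0.1, 0, 0], [0, 0, 0, 0.35, 0.1, 0, 0], [0, 0, 0, 0.35, 0.1, 0, 0]]}}

```text
time_s: 33.52
tool_pos: [0.5894, -0.0807, 0.0268]
tcp_rot: [2.278, 2.155, -0.009]
contact_force: [-5.5, -33.6, 3.6]
grip_width: -0.0002
grip_force: 17.0
```

Request:
{"fn": "step_arm", "kwargs": {"deltas": [[0, 0, 0, -2, 0, 0, 0], [0, 0, 0, -5, 0, 0, 0], [0, 0, 0, -5, -5, 0, 0], [0, 0, 0, -5, -11, 0, 0], [0, 0, 0, -5, -15.2, 0, 0], [0, 0, 0, -5, -15.2, 0, 0]]}}

```text
time_s: 34.28
tool_pos: [0.4325, -0.1181, 0.0264]
tcp_rot: [-2.279, -2.161, 0.001]
contact_force: [0.7, 0.1, -0.0]
grip_width: -0.0001
grip_force: 0.0
```

```bash
python3 - <<'E'
from h import *
c=pose(); plan(*(list(c.values())+[(-61,-2,0)])[0],1,-.1,off=12.5)
E
```

```text
side [[-85.3, -51.5], [-85.6, -0.7]]
top [[-84.9, -49.9], [-84.5, -0.2], [-83.9, 49.7]]
top cal x,y mm,deg -57.9 -0.4 -0.55
[-167.0, 77.0] [2.1, -0.2, 0.2]
[-145.0, 77.0] [4.3, -0.2, 0.2]
[-142.0, 77.0] [4.6, -0.2, 0.2]
[-142.0, 77.0] [4.6, -0.2, 0.2]
[-142.0, 77.0] [4.6, -0.2, 0.2]
[-142.0, 77.0] [4.6, -0.2, 0.2]
[-143.0, 77.0] [4.5, -0.1, 0.2]
[-143.0, 77.0] [4.5, -0.1, 0.2]
expect cal [-58.5  -0.4] -0.1
```

Centred to under 1 mm and near flush. A last firm push on the left.

Request:
{"fn": "step_arm", "kwargs": {"deltas": [[0, 0, 0, 2.5, -0.2, 0, 0], [0, 0, 0, 4, -0.2, 0, 0], [0, 0, 0, 4.4, -0.2, 0, 0], [0, 0, 0, 4.6, -0.2, 0, 0], [0, 0, 0, 4.8, -0.2, 0, 0], [0, 0, 0, 4.8, -0.2, 0, 0]]}}

```text
time_s: 35.12
tool_pos: [0.4361, -0.0714, 0.0263]
tcp_rot: [2.279, 2.16, -0.002]
contact_force: [0.3, -6.7, -2.0]
grip_width: 0.0
grip_force: 3.4
```

Request:
{"fn": "step_arm", "kwargs": {"deltas": [[0, 0, 0, 0.2, 0, 0, 0], [0, 0, 0, 0.3, 0, 0, 0], [0, 0, 0, 0.3, 0, 0, 0]]}}

```text
time_s: 35.5
tool_pos: [0.4361, -0.0713, 0.0264]
tcp_rot: [2.278, 2.155, -0.009]
contact_force: [-2.0, -34.7, -2.2]
grip_width: -0.0001
grip_force: 17.2
```

Left is hard against its buffer. Rechecking the right.

Request:
{"fn": "step_arm", "kwargs": {"deltas": [[0, 0, 0, -2, 0, 0, 0], [0, 0, 0, -4, 0, 0, 0], [0, 0, 0, -4, 5, 0, 0], [0, 0, 0, -4, 11, 0, 0], [0, 0, 0, -4, 15.4, 0, 0], [0, 0, 0, -2.5, 15.4, 0, 0], [0, 0, 0, -1, 15.4, 0, 0], [0, 0, 0, -0.5, 15.4, 0, 0], [0, 0, 0, -0.3, 15.4, 0, 0], [0, 0, 0, -0.1, 15.4, 0, 0], [0, 0, 0, -0.1, 15.4, 0, 0]]}}

```text
time_s: 36.88
tool_pos: [0.5885, -0.0806, 0.0264]
tcp_rot: [2.278, 2.155, -0.01]
contact_force: [-1.2, -33.3, -6.8]
grip_width: -0.0001
grip_force: 17.1
```

```bash
python3 - <<'E'
from h import *
st();print(tool(),w2m([.4361,-.0713])*1000, w2m([.5894,-.0807])*1000)
E
```

```text
36.88 [ 0.5885 -0.0806  0.0264] [ -1.2 -33.3  -6.8] -0.0001 17.08058997988701
[-141.72749423  -74.93838052] [-140.7885305    77.77814397] [-141.74706682  -75.80678761]
```

Both sides are hard against the buffers. Back off, rise clear and check.

Request:
{"fn": "step_arm", "kwargs": {"deltas": [[0, 0, 0, -2, 0, 0, 0], [0, 0, 0, -4.5, 0, 0, 0], [0, 0, 0, -6, 0, -4, 0], [0, 0, 0, -8, 0, -10, 0], [0, 0, 0, -11, 0, -16, 0], [0, 0, 0, -14, 0, -20, 0], [0, 0, 0, -17, 0, -22, 0], [0, 0, 0, -17, 0, -22, 0]]}}

```text
time_s: 37.88
tool_pos: [0.5807, -0.2482, 0.248]
tcp_rot: [2.28, 2.158, 0.002]
contact_force: [-0.6, 0.2, -1.4]
grip_width: 0.0001
grip_force: 0.0
```

```bash
python3 - <<'E'
from h import *
st();pose()
crop(cam("top"),"f",140,130,190,150,4)
E
```

```text
37.88 [ 0.5807 -0.2482  0.248 ] [-0.6  0.2 -1.4] 0.0001 0.0
side [[-87.0, -49.3], [-83.4, -1.4], [-83.2, 49.3]]
side cal x,y mm,deg -58.1 -1.5 -2.18
top [[-84.9, -49.9], [-84.5, -0.2], [-84.2, 50.1]]
top cal x,y mm,deg -58.0 -0.2 -0.36
```

View pics/f.png

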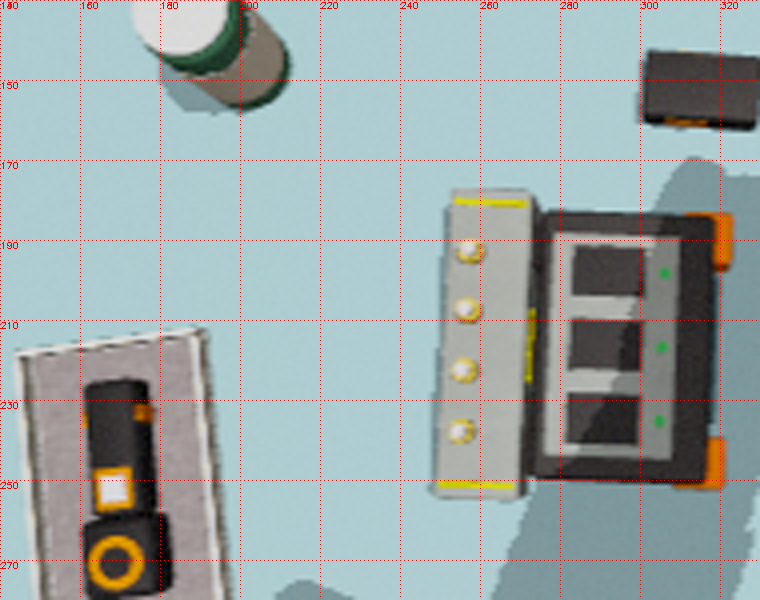

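The calibrator (290,218) sits square and centred against the manifold (258,218). The detector lies face up in the tray (167,255), and the battery has not moved.

```bash
python3 -c "
from station import bot
print(bot.close_job())"
```

```text
the job is handed in; nothing more can be done
None
```

The detector lies flat and face up in the white tray, and the calibrator is flush against both black buffers and centred to about 1 mm; I handed the job in at about 38 s, and no verdict was returned.

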